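# Point out the next glue-up in order of use

## Robot

A 6-joint arm with a two-finger parallel gripper is mounted at the origin on a cart in front of the work surface, level with it; the furniture and walls round the work are solid. World frame = base frame: x ahead of the robot, y to its left, z up, the work surface at z = 0. Lengths are in m, angles in rad, forces in N, time in s.
With the tool pointing down it reaches from about 0.35 to 0.975 m from the base axis. Payload 4.9 kg.
Tool frame: the origin (TCP) lies midway between the tips of the shut fingers; the grasp point (between the pads) lies behind it (manip.tcp_to_grasp is the z of the grasp point in the tool frame, in m); z points along the fingers, y is the direction in which the jaws open and shut (so a half turn about z gives the same grasp; the last joint's range is limited). The gripper opens to 85 mm and grips with 20 to 120 N. Pads are 22 mm wide; open, the fingers measure 114 mm over their backs; the gripper's body (76 mm by 85 mm) begins 54 mm behind the grasp point. The pads swing forward as they close: fully open they stand 13 mm farther back than shut.
Start: joints at [-1.268, 0.053, 1.613, -0, 1.476, -0.119], TCP at [0.256, -0.57, 0.231] pointing down, gripper open.
Joint ranges: [-3.01, 3.01], [-1.01, 2.22], [0.06, 2.58], [-1.02, 4.17], [0.09, 2.62], [-3.14, 3.14]. Speed limits (rad/s): [2.57, 2.57, 3.14, 3.14, 3.14, 3.14].

## Interface

Orientations are given as a unit quaternion [w, x, y, z].
In Python, from plant import status, vision, order, regions_of, manip gives the robot as it stands. The module is installed in compiled form; this text tells all that it offers.
- The arm moves only by the shell command python3 -m crank 'ROWS'. ROWS is JSON, one flat list of numbers, 5 for each row, row after row: the shift along the tool's x, y, z in mm, then the turn about the tool's z in degrees, then the opening in per cent of the stroke, from 0 (shut) to 100 (fully open). In form: [tx, ty, tz, yaw, fingers, tx, ty, tz, yaw, fingers, ...]. A call has exactly 10 rows; each row is the pose to reach, as a shift and turn from the pose commanded when the call began, along the tool's axes at that moment; what a row does not reach only later rows make up. A row lasts 1/10 s, in which the tool goes at most 50 mm and 8.59 degrees, less where a joint would pass 70% of its speed; a pose out of reach is approached as far as the arm can. A call with a gripper value outside its range is refused whole. The fingers move at their own pace and stop on an object; the grip force is fixed at half the most. Time passes only in rows, so rows that repeat a pose let the fingers close, or fill a call up. It gives the time, the measured TCP pose, the force and the opening at its end, in the units of the state.
- status.state(): the state, without advancing time (a new reading comes with each control period).
- vision.grab_frame(name): name is "side" or "top" or "wrist"; returns (picture, depth): 480x640x3 uint8, red, green, blue; 480x640 float32, m along the optical axis (not along the pixel's ray), 0 where there is no reading.
- vision.get_calibration(name): a dict with "camera_matrix" (3x3 intrinsics, pixels), "R" (3x3) and "t" (3): a world point X has camera coordinates R X + t. Camera axes: x right, y down, z forward; pixel columns grow to the right and rows downward; lengths in m; the calibration is good to about 2 mm. A picture is of the moment at which its call begins: read the wrist's pose just before it. get_calibration takes no time and is no camera call; for the wrist camera it gives the pose at the moment of the call.
- order.job_done(): hands the job in, once; it reports no verdict.
Trained networks look in the newest picture that a camera, given by its name, has taken for a name from the list of things; names that differ only in an ending like _2 or _b are one class to them, and where a whole thing is asked for, a point or a joint stands for the part that bears it (a point fixed in the world has none). Each returns a list of dicts, best first, with "confidence" (0 to 1); they miss things now and then, are a little off and sometimes report something else, mostly with a low value. They report only what shows in the picture. A call takes as long as a camera call. They do not tell look-alikes from the thing itself.
- regions_of(camera, name): "region" (480x640 bool, what is visible of it) and "extent" ([centre column, centre row, width, height] in pixels, round what is visible of it).
The state is a dict: "time": time; "joint_pos": joint angles; "joint_vel": joint speeds; "joint_efforts": joint torques, N m; "tool_pos": TCP position; "tool_rot": TCP orientation; "contact_force": force on the tool from outside, world axes, zero at the start; "ft_torque": the same for the moment, N m; "gripper_width": opening from 0.0 (shut) to 1.0 (fully open).
Only numpy, scipy, OpenCV 4.12 (cv2) and the standard library are available. Lean on these libraries where they do the work, as an engineer would, in place of code of your own. Each camera call takes 0.05 s, during which the arm holds its last target. There are 200 camera calls.

## Task

Show the apprentice what to take for the next glue-up, in order of use, by pointing from above: first at the short, thick block of greyish-brown wood, then at the red nozzle of the glue bottle, then at the black spring clamp. For each, hold the fingertips still two to four centimetres above its middle for two seconds before going on to the next. Touch nothing, do not point at either of the two thinner, paler pieces of wood on the way, and finish with the hand still pointing at the spring clamp.

Things in the scene. Friction and masses are not known exactly. Their poses are not given: they have to be found in the camera images.
- thick_block_top (a point): The block to glue: greyish-brown wooden offcut, 75 mm long, 40 mm wide and 40 mm thick (the shortest and by far the thickest of three wooden offcuts), lying flat at any yaw; this point is the middle of its top, 40 mm above the bench.
- glue_bottle_top (a point): White wood-glue bottle with a green label and a red pointed nozzle, standing upright, 57 mm in diameter, 170 mm tall, light and easily toppled; this point is the tip of the nozzle, 170 mm above the bench, on the bottle's axis.
- spring_clamp_top (a point): Black spring clamp with orange jaw tips, about 106 mm long, 20 mm high, its outline 75 x 106 mm, lying flat at any yaw; this point is over the middle of its outline, 20 mm above the bench.
- wide_board_top (a point): Not to be pointed at: the long thinner pale wooden offcut, 140 x 45 x 22 mm, lying flat; this point is the middle of its top, 22 mm above the bench.
- small_board_top (a point): Not to be pointed at: the narrow thinner pale wooden offcut, 95 x 28 x 19 mm, lying flat; this point is the middle of its top, 19 mm above the bench.
- carton: Fixed obstacle: open cardboard carton at the right front, about 290 mm along x, 345 mm along y, 272 mm tall; origin under its middle. The other things about (roll of tape, tools, mug, bar clamp, tape measure) are at most 96 mm high and lie farther out.
Mind the look-alikes: they are no part of the job. There is more than one size of the part that bears spring_clamp_top; the job needs the middle-sized.

How it is judged:
By the outcome, as a careful person would: the job done as asked, in the order asked, and still so for the second after the job is handed in, with the robot touching nothing.
It also fails if it takes over 58 s, if anything falls off the work surface, if the arm or the gripper's body presses on something with over 40 N, if the wrist force passes 120 N, or if a joint passes its speed limit or range.

## Working session

There is one attempt and no reset: what is moved stays moved. The work goes in short steps, Python scripts to look and compute and a shell command to move; the robot and the scene stay as the last step left them, time stands still between calls to the robot, and variables do not carry over. Pictures are saved under pics/ and viewed, on a budget of 10 in all, crops included, one or two more only if the job needs it, and the job is handed in when it is done.

```bash
mkdir -p pics; cat > h.py <<'E'
import numpy as np, cv2
from plant import status, vision, order, regions_of, manip
def world(cam,d,mask,c):
    K=np.array(c["camera_matrix"]);R=np.array(c["R"]);t=np.array(c["t"])
    v,u=np.nonzero(mask&(d>0));z=d[v,u]
    P=np.stack([(u-K[0,2])*z/K[0,0],(v-K[1,2])*z/K[1,1],z],1)
    return (P-t)@R
def save(n,p): cv2.imwrite("pics/"+n,p[...,::-1])
E
python3 - <<'E'
from h import *
np.set_printoptions(precision=3,suppress=True)
s=status.state();print(s["time"],s["tool_pos"],s["tool_rot"],manip.tcp_to_grasp)
for cam in("top","side"):
    p,d=vision.grab_frame(cam);c=vision.get_calibration(cam);save(cam+"1.png",p)
    for n in("thick_block_top","glue_bottle_top","spring_clamp_top","wide_board_top","small_board_top"):
        for r in regions_of(cam,n):
            W=world(cam,d,r["region"],c)
            if len(W)<5: continue
            W=W[W[:,2]>np.percentile(W[:,2],50)-.02] if 'clamp' not in n else W
            q=cv2.minAreaRect((W[:,:2]*1000).astype(np.float32))
            print(cam,n,round(r["confidence"],2),np.array(r["extent"]).round(),np.median(W,0),"zmax",np.percentile(W[:,2],[50,95,99]),"rect",np.array(q[0]),np.array(q[1]),round(q[2]))
print(status.state()["time"])
E
```

```text
0.0 [ 0.256 -0.57   0.23 ] [-0.001  0.978  0.209 -0.   ] -0.0187
top thick_block_top 0.84 [248. 256.  34.  24.] [0.439 0.209 0.04 ] zmax [0.04  0.045 0.047] rect [439.923 209.31 ] [40.238 75.508] 10
top thick_block_top 0.36 [266. 195.  40.  34.] [0.58  0.166 0.017] zmax [0.017 0.023 0.025] rect [579.169 159.032] [97.869 62.752] 57
top glue_bottle_top 0.69 [298. 253.  24.  23.] [0.437 0.077 0.115] zmax [0.115 0.157 0.171] rect [437.906  77.762] [51.006 54.055] 34
top spring_clamp_top 0.78 [265. 194.  43.  32.] [0.582 0.169 0.017] zmax [0.017 0.023 0.025] rect [582.773 159.175] [96.039 64.073] 61
top spring_clamp_top 0.76 [360. 268.  57.  35.] [ 0.415 -0.065  0.024] zmax [0.024 0.029 0.031] rect [421.671 -70.82 ] [ 87.359 143.062] 32
top spring_clamp_top 0.53 [217. 222.  18.  26.] [0.529 0.285 0.012] zmax [0.012 0.018 0.02 ] rect [521.082 289.208] [65.89  44.737] 15
top spring_clamp_top 0.18 [250. 253.  30.  21.] [0.439 0.207 0.04 ] zmax [0.04  0.045 0.047] rect [442.188 209.696] [44.89  75.413] 10
top wide_board_top 0.72 [334. 201.  54.  48.] [ 0.57  -0.009  0.022] zmax [0.022 0.027 0
[... 577 characters left out ...]
49  162.616] 4
side spring_clamp_top 0.69 [270. 354.  25.  15.] [0.525 0.287 0.012] zmax [0.012 0.016 0.018] rect [519.847 285.74 ] [62.758 40.971] 21
side spring_clamp_top 0.57 [269. 314.  39.  26.] [0.582 0.17  0.017] zmax [0.017 0.022 0.023] rect [591.382 157.483] [112.324  63.708] 75
side wide_board_top 0.67 [299. 274.  29.  38.] [0.565 0.003 0.022] zmax [0.022 0.026 0.028] rect [568.977  -9.727] [ 53.134 144.456] 38
side wide_board_top 0.5 [279. 399.  34.  41.] [0.443 0.402 0.019] zmax [0.019 0.023 0.024] rect [450.162 393.157] [ 37.527 110.932] 59
side small_board_top 0.57 [281. 401.  32.  39.] [0.443 0.402 0.02 ] zmax [0.02  0.023 0.024] rect [448.034 393.526] [ 35.293 106.72 ] 63
0.6
```

```bash
python3 - <<'E'
import cv2
p=cv2.imread("pics/top1.png")
c=cv2.resize(p[160:310,150:410],(780,450),interpolation=cv2.INTER_CUBIC)
cv2.imwrite("pics/crop1.png",c)
E
```

```text
(no output)
```

View pics/top1.png

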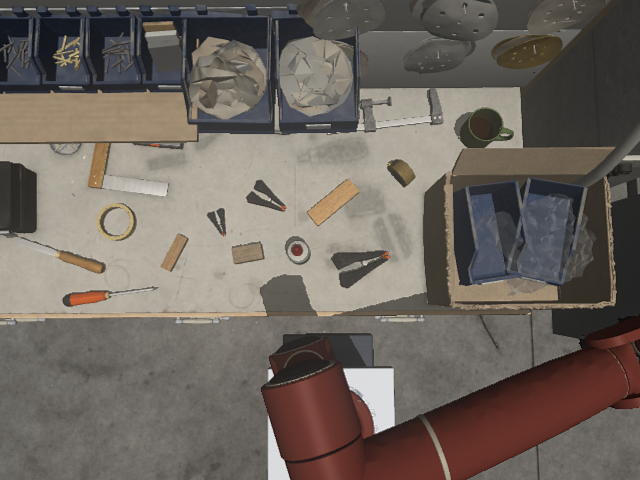

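View pics/crop1.png

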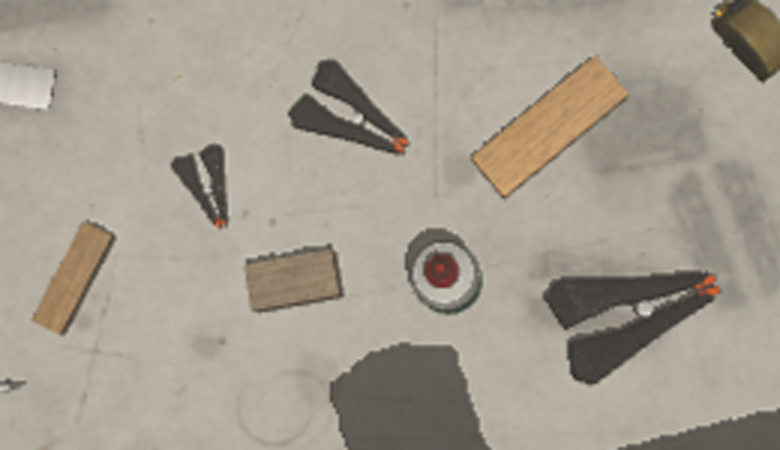

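Three spring clamps show in the top picture: small at (217,222), about 66 mm; middle at (265,194), about 100 mm; large at (360,268), about 150 mm. The one at (265,194) fits 106 mm, and its handles and orange tips are clear in the crop. The thick grey-brown block is at (248,256), with its top at 40 mm. The bottle's red nozzle is at (298,252). I'll lift clear of the carton first, then travel.

```bash
python3 -m crank '[0,0,-40,0,0, 0,0,-80,0,0, 0,0,-120,0,0, 0,0,-150,0,0, 24,-32,-150,0,0, 48,-64,-150,0,0, 73,-95,-150,0,0, 97,-127,-150,0,0, 122,-159,-150,0,0, 146,-191,-150,0,0]'
python3 - <<'E'
from h import *
np.set_printoptions(precision=4,suppress=True)
p,d=vision.grab_frame("top");c=vision.get_calibration("top")
K=c["camera_matrix"];R=np.array(c["R"]);t=np.array(c["t"])
def ray(u,v,z):
    r=R.T@np.linalg.inv(K)@[u,v,1];o=-R.T@t;return o+r*(z-o[2])/r[2]
f=p.astype(int);red=(f[...,0]>90)&(f[...,1]<50)&(f[...,2]<60);m=np.zeros_like(red);m[235:270,285:315]=1;red&=m
W=world("top",d,red,c);print("red",len(W),W[W[:,2]>.155].mean(0),W.mean(0),W[:,2].max())
for r in regions_of("top","spring_clamp_top"):
    if abs(r["extent"][0]-265)<6:
        v,u=np.nonzero(r["region"]); 
        L=np.zeros((480,640),bool);L[170:218,240:292]=1
        dk=L&((f.sum(2)<240)|((f[...,0]>150)&(f[...,2]<90)))
        for mk in(r["region"],dk):
            v,u=np.nonzero(mk);P=np.array([ray(a,b,.018) for a,b in zip(u,v)])
            print("clamp",cv2.minAreaRect((P[:,:2]*1000).astype(np.float32)))
E
```

```text
time: 1.6
tool_pos: [0.311, -0.3346, 0.3814]
tool_rot: [0.0, 0.978, 0.209, 0.0]
contact_force: [-0.2, -0.0, 0.2]
gripper_width: 0.001<stdin>:8: RuntimeWarning: Mean of empty slice.
  ret = um.true_divide(
Traceback (most recent call last):
ValueError: zero-size array to reduction operation maximum which has no identity
```

```bash
python3 -m crank '[24,-31,0,0,0, 48,-62,0,0,0, 72,-93,0,0,0, 96,-124,0,0,0, 120,-155,0,0,0, 144,-186,0,0,0, 168,-217,0,0,0, 192,-249,0,0,0, 216,-282,0,0,0, 240,-313,0,0,0]'
python3 - <<'E'
from h import *
np.set_printoptions(precision=4,suppress=True)
p=cv2.imread("pics/top1.png")[...,::-1];c=vision.get_calibration("top")
K=c["camera_matrix"];R=np.array(c["R"]);t=np.array(c["t"])
def ray(u,v,z):
    r=R.T@np.linalg.inv(K)@[u,v,1];o=-R.T@t;return o+r*(z-o[2])/r[2]
f=p.astype(int);print(p[252,298],p[249,297])
red=(f[...,0]>70)&(f[...,1]<.5*f[...,0])&(f[...,2]<.5*f[...,0]);m=np.zeros_like(red);m[235:270,285:315]=1;red&=m
v,u=np.nonzero(red);print(len(u),u.mean(),v.mean(),ray(u.mean(),v.mean(),.15))
L=np.zeros((480,640),bool);L[170:218,240:292]=1
dk=L&((f.sum(2)<270)|((f[...,0]>140)&(f[...,2]<.6*f[...,0])))
v,u=np.nonzero(dk);P=np.array([ray(a,b,.018) for a,b in zip(u,v)])
print("clamp",cv2.minAreaRect((P[:,:2]*1000).astype(np.float32)))
w,dw=vision.grab_frame("wrist");save("wrist1.png",w)
s=status.state();print(s["time"],s["tool_pos"])
E
```

```text
time: 2.65
tool_pos: [0.4017, 0.0494, 0.3817]
tool_rot: [0.0, 0.978, 0.209, 0.001]
contact_force: [0.8, 0.3, -0.2]
gripper_width: 0.002
[91 58 52] [158  61  55]
23 297.39130434782606 252.1304347826087 [0.4331 0.0774 0.15  ]
clamp ((574.8697509765625, 170.24334716796875), (103.35589599609375, 63.31702423095703), 41.8800163269043)
2.7 [0.4021 0.0539 0.3814]
```

View pics/wrist1.png

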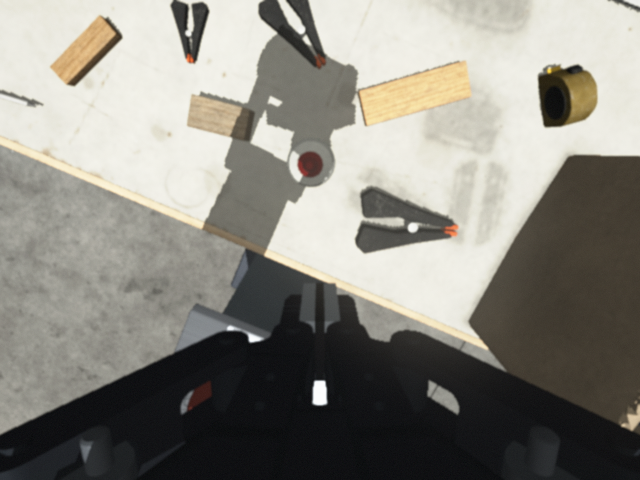

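The wrist view shows the block at (220,116), the nozzle at (310,163), the middle clamp at (292,32) at the edge of view, and the boards at (415,92) and (85,50), which match the top view. Next is the block.

```bash
python3 -m crank '[25,-32,0,0,0, 50,-64,0,0,0, 75,-95,20,0,0, 98,-126,60,0,0, 98,-126,105,0,0, 98,-126,150,0,0, 98,-126,195,0,0, 98,-126,240,0,0, 98,-126,280,0,0, 98,-126,300,0,0]'
python3 - <<'E'
from h import *
np.set_printoptions(precision=4,suppress=True)
for cam in("wrist","side"):
    w,d=vision.grab_frame(cam);c=vision.get_calibration(cam);save(cam+"2.png",w)
    for r in regions_of(cam,"thick_block_top")[:2]:
        W=world(cam,d,r["region"],c);W=W[(W[:,2]>.03)&(W[:,2]<.05)]
        if len(W)>9: print(cam,r["confidence"],r["extent"],cv2.minAreaRect((W[:,:2]*1000).astype(np.float32)))
s=status.state();print(s["time"],s["tool_pos"])
E
```

```text
time: 3.7
tool_pos: [0.4369, 0.2019, 0.077]
tool_rot: [0.0, 0.978, 0.209, -0.003]
contact_force: [-0.5, 0.5, 0.6]
gripper_width: 0.002
wrist 0.76 [311.0, 256.7, 154.8, 113.0] ((439.2763977050781, 205.94161987304688), (40.281185150146484, 74.92928314208984), 9.980472564697266)
side 0.95 [312.1, 337.9, 19.9, 26.9] ((439.3636169433594, 211.71900939941406), (39.46192169189453, 71.53975677490234), 10.493012428283691)
3.9 [0.4399 0.2028 0.0819]
```

View pics/wrist2.png

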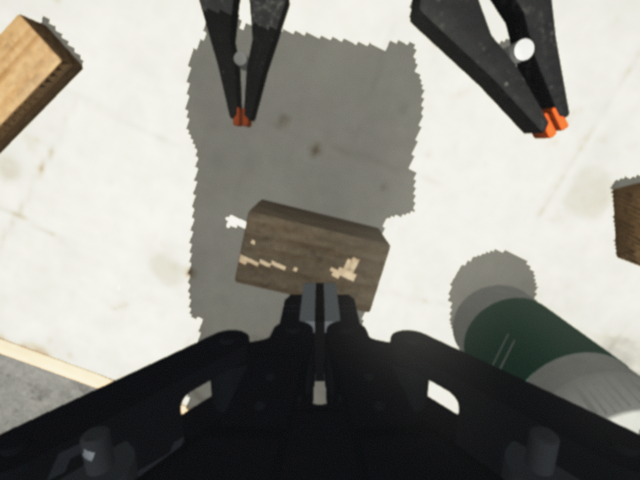

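The tip is over the block, about 6 mm short in y. I'll correct that, lower to z = 0.07 and hold.

```bash
python3 -m crank '[2,-6,12,0,0, 2,-6,12,0,0, 2,-6,12,0,0, 2,-6,12,0,0, 2,-6,12,0,0, 2,-6,12,0,0, 2,-6,12,0,0, 2,-6,12,0,0, 2,-6,12,0,0, 2,-6,12,0,0]' && python3 -m crank '[0,0,0,0,0, 0,0,0,0,0, 0,0,0,0,0, 0,0,0,0,0, 0,0,0,0,0, 0,0,0,0,0, 0,0,0,0,0, 0,0,0,0,0, 0,0,0,0,0, 0,0,0,0,0]' && python3 -m crank '[0,0,0,0,0, 0,0,0,0,0, 0,0,0,0,0, 0,0,0,0,0, 0,0,0,0,0, 0,0,0,0,0, 0,0,0,0,0, 0,0,0,0,0, 0,0,0,0,0, 0,0,0,0,0]'
```

```text
time: 4.9
tool_pos: [0.4389, 0.209, 0.0693]
tool_rot: [0.0, 0.978, 0.209, -0.0]
contact_force: [-1.0, 0.8, -0.1]
gripper_width: -0.001
time: 5.9
tool_pos: [0.4389, 0.209, 0.0693]
tool_rot: [0.0, 0.978, 0.209, -0.0]
contact_force: [0.2, -0.3, 0.1]
gripper_width: -0.002
time: 6.9
tool_pos: [0.4389, 0.2091, 0.0693]
tool_rot: [-0.0, 0.978, 0.209, 0.0]
contact_force: [-1.0, 1.0, -0.4]
gripper_width: 0.0
```

```bash
python3 -m crank '[0,0,0,0,0, 0,0,0,0,0, 0,0,0,0,0, 0,0,-35,0,0, 0,0,-75,0,0, 0,0,-115,0,0, 0,0,-155,0,0, 0,0,-195,0,0, 0,0,-225,0,0, 0,0,-230,0,0]'
python3 - <<'E'
from h import *
np.set_printoptions(precision=4,suppress=True)
for cam in("wrist","side","top"):
    w,d=vision.grab_frame(cam);c=vision.get_calibration(cam);save(cam+"3.png",w)
    h=cv2.cvtColor(w,cv2.COLOR_RGB2HSV);red=((h[...,0]<6)|(h[...,0]>172))&(h[...,1]>130)
    for r in regions_of(cam,"glue_bottle_top")[:1]:
        W=world(cam,d,r["region"],c);print(cam,r["confidence"],np.array(r["extent"]),"top pts",W[W[:,2]>.15].mean(0),(W[W[:,2]>.15].max(0)+W[W[:,2]>.15].min(0))/2,W[:,2].max(), "top-most",W[W[:,2]>.163].mean(0))
        B=W[(W[:,2]>.02)&(W[:,2]<.11)]
        if len(B)>20:
            from scipy.optimize import least_squares
            print("axis",least_squares(lambda q:np.hypot(B[:,0]-q[0],B[:,1]-q[1])-.0285,[.437,.078],loss="soft_l1",f_scale=.002).x)
    for r in regions_of(cam,"spring_clamp_top"):
        W=world(cam,d,r["region"],c);m=np.median(W,0)
        if np.hypot(m[0]-.58,m[1]-.165)<.04:
            W=W[W[:,2]<.03]
            # axis: align the longest direction with mirror symmetry: PCA
            q=W[:,:2]-W[:,:2].mean(0);e=np.linalg.svd(q,full_matrices=0)[2];a=q@e.T
            lo,hi=np.percentile(a,[.3,99.7],0);print("clamp",cam,r["extent"],"PCA box centre",W[:,:2].mean(0)+((lo+hi)/2)@e,"size",hi-lo,"axis",e[0])
s=status.state();print(s["time"],s["tool_pos"])
E
```

```text
time: 7.9
tool_pos: [0.4407, 0.2096, 0.3047]
tool_rot: [-0.0, 0.978, 0.209, 0.004]
contact_force: [0.9, 0.5, -0.4]
gripper_width: 0.0
wrist 0.64 [427.2 261.8  73.1  76.4] top pts [0.4408 0.0785 0.1611] [0.4399 0.0773 0.1603] 0.17030763914853247 top-most [0.4402 0.0772 0.167 ]
axis [0.439  0.0742]
clamp wrist [404.9, 101.0, 70.3, 96.9] PCA box centre [0.5807 0.1552] size [0.1004 0.065 ] axis [0.5248 0.8512]
clamp side [267.2, 315.4, 35.5, 25.9] PCA box centre [0.5814 0.1595] size [0.1004 0.0638] axis [0.5105 0.8599]
top 0.91 [299.  252.6  22.4  23.8] top pts [0.4392 0.0787 0.1631] [0.4389 0.0791 0.162 ] 0.17344343642515397 top-most [0.4395 0.0788 0.1692]
axis [0.4405 0.0796]
clamp top [265.9, 193.2, 38.6, 32.3] PCA box centre [0.5815 0.161 ] size [0.0978 0.0623] axis [0.5257 0.8507]
8.35 [0.4384 0.2089 0.2977]
```

View pics/wrist3.png

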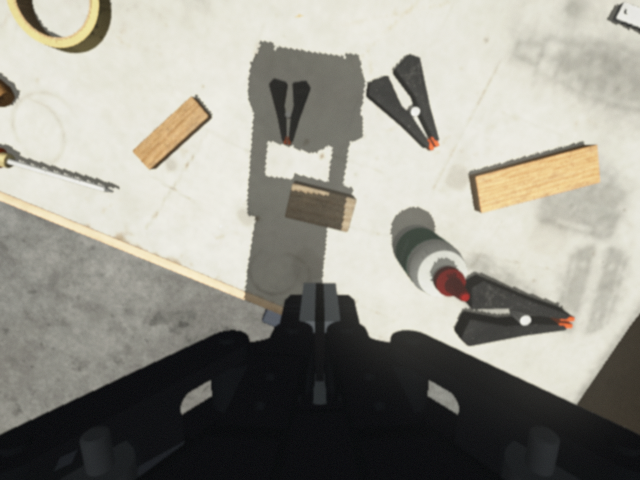

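Nozzle tip is at (0.440, 0.078), confirmed by both cameras. The wrist picture shows the nozzle at (453,283), the middle clamp at (404,101) and a clear path between. I'll move above the bottle at z = 0.30, then lower.

```bash
python3 -m crank '[-13,30,0,0,0, -26,60,0,0,0, -40,90,0,0,0, -53,120,0,0,0, -53,120,0,0,0, -53,120,20,0,0, -53,120,45,0,0, -53,120,70,0,0, -53,120,85,0,0, -53,120,88,0,0]'
python3 - <<'E'
from h import *
np.set_printoptions(precision=4,suppress=True)
w,d=vision.grab_frame("side");c=vision.get_calibration("side")
cv2.imwrite("pics/side4.png",cv2.resize(w[180:380,220:460,::-1],(720,600),interpolation=cv2.INTER_CUBIC))
for r in regions_of("side","glue_bottle_top")[:1]:
    W=world("side",d,r["region"],c);print(np.array(r["extent"]),W[W[:,2]>.15].mean(0),W[:,2].max())
s=status.state();print(s["time"],s["tool_pos"])
E
```

```text
time: 9.35
tool_pos: [0.4383, 0.0783, 0.2087]
tool_rot: [-0.001, 0.978, 0.21, -0.002]
contact_force: [-0.1, -0.4, 0.4]
gripper_width: 0.002
[329.2 289.2  29.5  50.6] [0.4391 0.0815 0.1615] 0.1731193179064782
9.45 [0.4396 0.0781 0.2112]
```

View pics/side4.png

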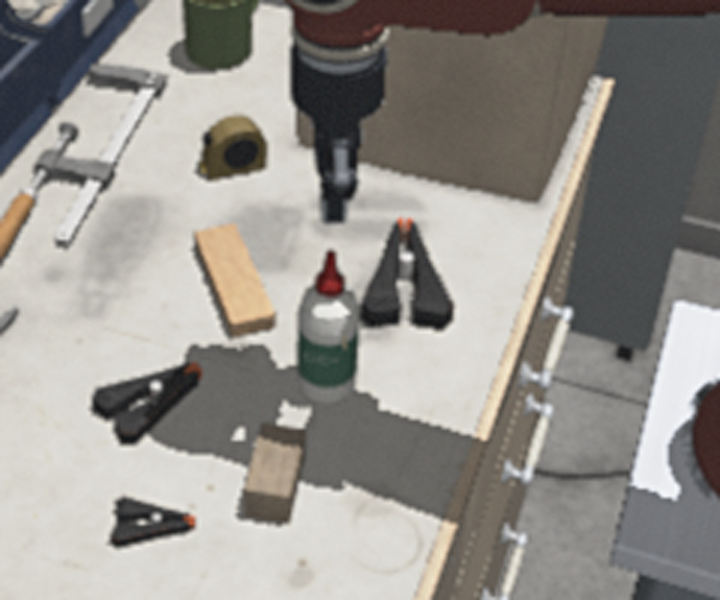

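The side view shows the closed fingertips at (335,215), straight above the nozzle tip at (331,255). I'll lower 11 mm and hold.

```bash
python3 -m crank '[0,0,6,0,0, 0,0,11,0,0, 0,0,11,0,0, 0,0,11,0,0, 0,0,11,0,0, 0,0,11,0,0, 0,0,11,0,0, 0,0,11,0,0, 0,0,11,0,0, 0,0,11,0,0]' && python3 -m crank '[0,0,0,0,0, 0,0,0,0,0, 0,0,0,0,0, 0,0,0,0,0, 0,0,0,0,0, 0,0,0,0,0, 0,0,0,0,0, 0,0,0,0,0, 0,0,0,0,0, 0,0,0,0,0]' && python3 -m crank '[0,0,0,0,0, 0,0,0,0,0, 0,0,0,0,0, 0,0,0,0,0, 0,0,0,0,0, 0,0,0,0,0, 0,0,0,0,0, 0,0,0,0,0, 0,0,0,0,0, 0,0,0,0,0]'
```

```text
time: 10.45
tool_pos: [0.4397, 0.0779, 0.2003]
tool_rot: [-0.0, 0.978, 0.209, -0.0]
contact_force: [0.6, -0.1, -0.3]
gripper_width: 0.001
time: 11.45
tool_pos: [0.4397, 0.0778, 0.2003]
tool_rot: [-0.0, 0.978, 0.209, 0.0]
contact_force: [0.5, 0.8, -0.2]
gripper_width: -0.003
time: 12.45
tool_pos: [0.4397, 0.0778, 0.2003]
tool_rot: [-0.0, 0.978, 0.209, 0.0]
contact_force: [-0.1, 0.1, 0.0]
gripper_width: 0.002
```

```bash
python3 -m crank '[0,0,0,0,0, 0,0,0,0,0, 0,0,0,0,0, 0,0,-30,0,0, 0,0,-50,0,0, 35,-3,-50,0,0, 75,-7,-50,0,0, 115,-11,-50,0,0, 150,-15,-40,0,0, 162,-16,-20,0,0]' && python3 -m crank '[0,0,20,0,0, 0,0,50,0,0, 0,0,80,0,0, 0,0,110,0,0, 0,0,130,0,0, 0,0,145,0,0, 0,0,150,0,0, 0,0,150,0,0, 0,0,150,0,0, 0,0,150,0,0]'
python3 - <<'E'
from h import *
np.set_printoptions(precision=4,suppress=True)
w,d=vision.grab_frame("wrist");save("wrist5.png",w);c=vision.get_calibration("wrist")
for r in regions_of("wrist","spring_clamp_top"):
    W=world("wrist",d,r["region"],c);m=np.median(W,0)
    W=W[W[:,2]<.03]
    q=W[:,:2]-W[:,:2].mean(0);e=np.linalg.svd(q,full_matrices=0)[2];a=q@e.T
    lo,hi=np.percentile(a,[.3,99.7],0);print(r["confidence"],r["extent"],W[:,:2].mean(0)+((lo+hi)/2)@e,hi-lo)
w,d=vision.grab_frame("side");cv2.imwrite("pics/side5.png",cv2.resize(w[180:380,220:460,::-1],(720,600),interpolation=cv2.INTER_CUBIC))
s=status.state();print(s["time"],s["tool_pos"],s["contact_force"])
E
```

```text
time: 13.45
tool_pos: [0.5841, 0.1604, 0.2216]
tool_rot: [-0.0, 0.978, 0.21, 0.002]
contact_force: [0.7, -0.8, -0.7]
gripper_width: -0.003
time: 14.45
tool_pos: [0.5821, 0.1589, 0.072]
tool_rot: [0.0, 0.978, 0.209, 0.001]
contact_force: [0.4, 0.5, 0.6]
gripper_width: -0.003
0.97 [85.0, 263.8, 89.8, 119.9] [0.5226 0.2822] [0.0694 0.0439]
0.91 [306.3, 245.2, 144.6, 165.3] [0.588  0.1555] [0.102  0.0634]
14.6 [0.5816 0.1589 0.0714] [0.3616 0.5328 0.4467]
```

View pics/wrist5.png

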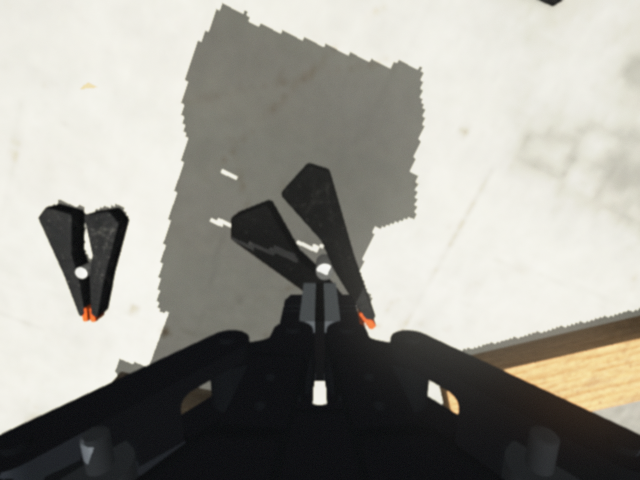

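View pics/side5.png

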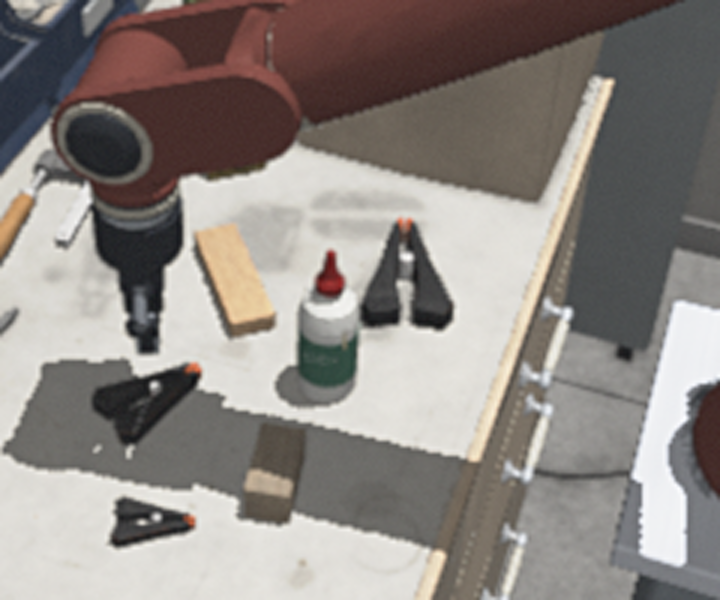

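The arm is well clear of the bottle and the tip is over the middle of the mid-sized clamp; part of the clamp is hidden behind the fingers at (320,290) in the wrist picture. I'll lower 21 mm and hold.

```bash
python3 -m crank '[0,0,10,0,0, 0,0,18,0,0, 0,0,21,0,0, 0,0,21,0,0, 0,0,21,0,0, 0,0,21,0,0, 0,0,21,0,0, 0,0,21,0,0, 0,0,21,0,0, 0,0,21,0,0]' && python3 -m crank '[0,0,0,0,0, 0,0,0,0,0, 0,0,0,0,0, 0,0,0,0,0, 0,0,0,0,0, 0,0,0,0,0, 0,0,0,0,0, 0,0,0,0,0, 0,0,0,0,0, 0,0,0,0,0]' && python3 -m crank '[0,0,0,0,0, 0,0,0,0,0, 0,0,0,0,0, 0,0,0,0,0, 0,0,0,0,0, 0,0,0,0,0, 0,0,0,0,0, 0,0,0,0,0, 0,0,0,0,0, 0,0,0,0,0]'
python3 - <<'E'
from h import *
w,d=vision.grab_frame("side");cv2.imwrite("pics/side6.png",cv2.resize(w[240:380,220:360,::-1],(600,600),interpolation=cv2.INTER_CUBIC))
E
```

```text
time: 15.6
tool_pos: [0.581, 0.1588, 0.0494]
tool_rot: [0.0, 0.978, 0.209, 0.0]
contact_force: [0.1, -0.6, -0.1]
gripper_width: 0.003
time: 16.6
tool_pos: [0.5809, 0.1587, 0.0493]
tool_rot: [-0.0, 0.978, 0.209, -0.0]
contact_force: [0.3, -0.3, 0.7]
gripper_width: 0.001
time: 17.6
tool_pos: [0.5809, 0.1588, 0.0493]
tool_rot: [-0.0, 0.978, 0.209, -0.0]
contact_force: [0.0, 0.3, 0.7]
gripper_width: -0.006
```

View pics/side6.png

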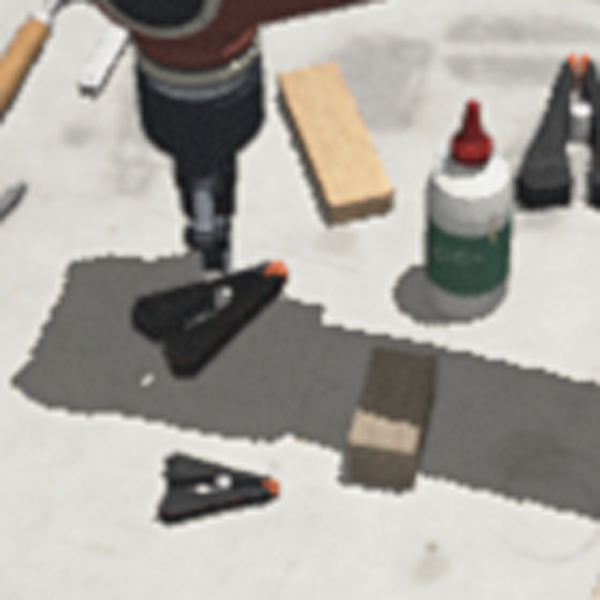

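The fingertips, at (215,265), hover just above the middle clamp at (205,315), and everything stands undisturbed.

```bash
python3 -c "
from plant import order,status
print(order.job_done(), status.state()['tool_pos'])"
```

```text
the job is handed in; nothing more can be done
the job is handed in; nothing more can be done
```

I pointed in order at the thick grey-brown block, the red nozzle and the mid-sized black spring clamp, then handed the job in. It took about 18 s, the fingers stayed shut, and the hand is still over the clamp.

| Target | Fingertip position (m) | Height above it | Held still |
|---|---|---|---|
| Block | (0.439, 0.209, 0.069) | 29 mm | more than 2 s |
| Nozzle tip | (0.440, 0.078, 0.200) | 30 mm | more than 2 s |
| Spring clamp | (0.581, 0.159, 0.049) | 29 mm | more than 2 s |

**Last checks:** the measured contact force stayed at noise level, about 1 N or less. The final side picture shows the bottle upright and nothing moved.

**Where measurements disagreed:**
- **Clamp middle:** estimates spread by a few millimetres between cameras. The last wrist view read about 7 mm farther out in x, but the fingers hid part of the clamp there, so I kept the earlier unobstructed estimate. One colour-threshold fit of the clamp came out about 13 mm away; I set it aside because its box was skewed.
- **Nozzle:** the first red-pixel search found nothing. The later depth fits from the wrist and top cameras agreed to about 2 mm.

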